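# Set the occlusion of a peristaltic pump by clicks

### The arm

A 6-joint arm with a two-finger parallel gripper is mounted at the origin on the work surface. World frame = base frame: x ahead of the robot, y to its left, z up, the work surface at z = 0. Lengths are in m, angles in degrees, forces in N, time in s.
With the tool pointing down it reaches from about 0.35 to 0.875 m from the base axis. Payload 4.2 kg.
Tool frame: the origin (TCP) lies midway between the tips of the shut fingers; the grasp point (between the pads) lies 19 mm behind it; z points along the fingers, y is the line along which they close (so a half turn about z gives the same grasp; the last joint's range is limited). The gripper opens to 85 mm and grips with 20 to 120 N. Pads are 22 mm wide; open, the fingers measure 114 mm over their backs; the gripper's body (76 mm by 85 mm) begins 54 mm behind the grasp point. The pads swing forward as they close: fully open they stand 13 mm farther back than shut.
Start: joints at [14.817, 22.042, 0.453, 0, -68.411, -14.817], TCP at [0.625, 0, 0.231] pointing down, gripper open.
Joint ranges: [-179.83, 179.83], [-69.29, 118.12], [-61.27, 80.66], [-181.25, 117.63], [-171.15, -9.14], [-177.46, 177.46]. Speed limits (degrees/s): [159.86, 159.86, 180, 180, 180, 180].

### API

Orientations are given as [roll, pitch, yaw] about the fixed x, y, z axes, in that order (R = Rz(yaw) Ry(pitch) Rx(roll)).
In Python, from rig import manip gives the robot as it stands. The module is installed in compiled form; this text tells all that it offers.
- The arm moves only by the tool jog_arm, never from a script. Its argument "commands" is a list of rows, each a list of 6 numbers: the shift along the tool's x, y, z scaled (see below), then the turn, a rotation vector about the tool's x, y, z scaled (see below). In form: [[dx, dy, dz, ax, ay, az], ...]. A call has 1 to 8 rows; each row is the pose to reach, as a shift and turn from the pose commanded when the call began, along the tool's axes at that moment, turning the shorter way round; what a row does not reach only later rows make up. The controller multiplies each number of a shift by 0.3 m and each number of a turn by pi rad. A row lasts 1/12 s, in which the tool goes at most 41.7 mm and 7.16 degrees, less where a joint would pass 70% of its speed; a pose out of reach is approached as far as the arm can. A call with a number of a shift or a turn outside -1 to 1 is refused whole. A call with a gripper value outside its range is refused whole. "hand" is the closure, from 0 (fully open) to 1 (shut), set as the call begins (left out, the last holds). The fingers move at their own pace and stop on an object; "squeeze" is the grip in N (left out, the last holds). Time passes only in rows, so rows that repeat a pose let the fingers close. It gives the time, the measured TCP pose, the force, the opening and the grip force at its end, in the units of the state.
- manip.get_obs(): the state, without advancing time (a new reading comes with each control period).
- manip.camera(name): name is "scene" or "side" or "wrist"; returns the picture (480x640x3 uint8, blue, green, red); there is no depth.
- manip.calibration(name): a dict with "fx", "fy", "cx", "cy" (pixels), "rvec" (rotation vector, rad) and "tvec" (3), from world to camera coordinates, as OpenCV has them. Camera axes: x right, y down, z forward; pixel columns grow to the right and rows downward; lengths in m; the calibration is good to about 2 mm. A picture is of the moment at which its call begins: read the wrist's pose just before it. calibration takes no time and is no camera call; for the wrist camera it gives the pose at the moment of the call.
- manip.finish_job(): hands the job in; it is judged then, once.
The state is a dict: "t": time; "joint_pos": joint angles; "qd": joint speeds; "effort": joint torques, N m; "tool_pos": TCP position; "ee_rot": TCP orientation; "ft_force": force on the tool from outside, world axes, zero at the start; "ft_torque": the same for the moment, N m; "width": finger opening in m; "grip_force": force on a finger pad.
Only numpy, scipy, OpenCV 4.12 (cv2) and the standard library are available. Lean on these libraries where they do the work, as an engineer would, in place of code of your own. Each camera call takes 0.05 s, during which the arm holds its last target. There are 200 camera calls.

### The job

Set the squeeze on the little white tubing pump: turn its black adjusting knob clockwise until it just comes up against its stop, without forcing it past, then back it off exactly five clicks. Then close the clear guard fully over the rotor and leave the other things on the bench where they are.

Things in the scene. Friction and masses are not known exactly. Their poses are not given: they have to be found in the camera images.
- pump: Benchtop peristaltic (tubing) pump, fixed: white housing, black deck 95 mm above the bench, 150 mm deep (x) by 240 mm wide (y). Origin under its centre; x to its back, y to its left, z up. On the deck: knob at x 0, y -72 mm; rotor at x 0, y 50 mm with a white shoe beside it; guard hinged near the +y end. Within 55 mm of the knob's axis nothing on the deck stands over 7 mm.
- knob_top (a point): Centre of the knob's top face on its upright axis, 33 mm above the deck, 128 mm above the bench; does not turn. The knob is a round black fluted rubber-faced cap, 40 mm in diameter, no pointer, that grips without slipping; its gripping band runs from 3 to 33 mm above the deck. Clockwise seen from above closes. It can be backed off up to 20 clicks.
- knob_axis (a point): Foot of the knob's axis on the deck; does not turn. The knob has 24 clicks a turn (0.262 rad each), each held by a spring ball: about 0.1 N m starts it out of a click, falling to nothing half-way, then it drops into the next by itself. At the last click clockwise it meets a stop, sprung at about 4 N m per rad; half a click past it (0.5 N m) is forced. It starts 2 to 10 clicks off the stop.
- shoe (a joint): Travel in m of the pressing shoe away from the rotor, driven finely by the knob: 0 at the knob's stop, 0.00002 more for each click backed off (0.0001 at five clicks), negative if forced past the stop. The measured value is far too coarse to count clicks with.
- guard (a joint): Angle in rad of the clear guard on its hinge: 0 closed, about 1.6 to 1.9 open (standing up, past upright leaning outward). A friction hinge (0.09 N m) holds it at any angle, so it does not fall and must be pushed all the way down. The guard weighs about 80 g.
- guard_hinge (a point): Middle of the guard's hinge axis, at deck height, x 0, y 112 mm of the pump; the axis runs along the pump's x. Opening lifts the knob-side edge up and over to the pump's +y. Guard: clear cover 92 mm wide (x), 118 mm from axis to free edge, outer top face 33 mm above the deck when closed, walls on three sides below it. Open, that outer face looks to the pump's +y, 33 mm beyond the axis.
- guard_edge (a point): Middle of the guard's free edge at its outer (top) face, moves with the guard: 118 mm from the hinge axis along the face and 33 mm off it. A small blue lip, 30 mm wide, stands 7 mm out beyond it.
- tube_rack: White tube rack, 100 by 160 mm, 100 mm tall; loose bystander, origin under its centre.
- reagent_bottle: Small amber jar with blue cap, 52 mm wide, 88 mm tall, beside the knob end of the pump; loose bystander, origin under its centre.
- petri_dish: Petri dish, 94 mm wide, 16 mm tall, beside the guard end of the pump; loose bystander, origin under its centre.
- spare_cassette: Blue spare pump cassette, 70 by 60 mm, 18 mm tall, in front of the pump; loose bystander, origin under its centre.
- forceps: Steel forceps, 110 mm long, lying in front of the pump; loose bystander, origin under its centre.
- beaker: Glass beaker, 68 mm wide, 85 mm tall; loose bystander, origin under its centre.
- slide_box: Blue slide box, 100 by 160 mm, 30 mm tall; loose bystander, origin under its centre.

How it is judged:
By the outcome, as a careful person would: the job done as asked, in the order asked, and still so for the second after the job is handed in, with the robot touching nothing.
It also fails if it takes over 72 s, if anything falls off the work surface, if the arm or the gripper's body presses on something with over 40 N, if the wrist force passes 120 N, or if a joint passes its speed limit or range.

## Working session

There is one attempt and no reset: what is moved stays moved. The work goes in short steps, Python scripts to look and compute and a tool call to move; the robot and the scene stay as the last step left them, time stands still between calls to the robot, and variables do not carry over. Pictures are saved under pics/ and viewed, at most 10 in all, crops included, and the job is handed in when it is done.

Besides the shell and the picture viewer there is one more tool, called after "Emit:" as name(argument=value, ...), one argument or row to a line, values as JSON. jog_arm: Moves the arm, as the interface text tells. Shifts and turns lie within -1 to 1; 1 stands for 0.3 m of shift or pi rad of turn. Its arguments: {"type":"object","properties":{"commands":{"type":"array"},"hand":{"type":"number"},"squeeze":{"type":"number"}},"required":["commands"]}

```bash
mkdir -p pics; python3 - <<'E'
from rig import manip
import cv2,numpy as np
o=manip.get_obs();print({k:np.round(v,3) for k,v in o.items()})
for n in("scene","side"):
    cv2.imwrite(f"pics/{n}0.png",manip.camera(n));c=manip.calibration(n);print(c)
E
```

```text
{'t': np.float64(0.0), 'joint_pos': array([ 1.4816e+01,  2.2094e+01,  3.8100e-01, -2.8000e-02, -6.8411e+01,
       -1.4817e+01]), 'qd': array([ 0.029,  0.022, -0.032,  0.017, -0.021,  0.001]), 'effort': array([-1.0000e-03, -3.9229e+01,  1.8840e+01,  4.1860e+00, -5.0000e-03,
        0.0000e+00]), 'tool_pos': array([0.624, 0.   , 0.23 ]), 'ee_rot': array([ 1.79875e+02, -6.00000e-03, -9.00110e+01]), 'ft_force': array([-0.118,  1.012,  0.404]), 'ft_torque': array([ 0.011, -0.002, -0.007]), 'grip_force': np.float64(0.0), 'width': np.float64(0.085)}
{'fx': 495.18760256046426, 'fy': 495.18760256046426, 'cx': 329.64565569585295, 'cy': 246.57212396614287, 'rvec': array([ 1.53648662,  2.22340543, -0.68486931]), 'tvec': array([ 0.20028059, -0.37258914,  1.65852688])}
{'fx': 481.42627702804094, 'fy': 481.42627702804094, 'cx': 320.01581727281956, 'cy': 242.5631626763914, 'rvec': array([ 2.25757855, -0.54258905,  0.23664447]), 'tvec': array([-0.47293182,  0.22659952,  0.91916062])}
```

View pics/scene0.png

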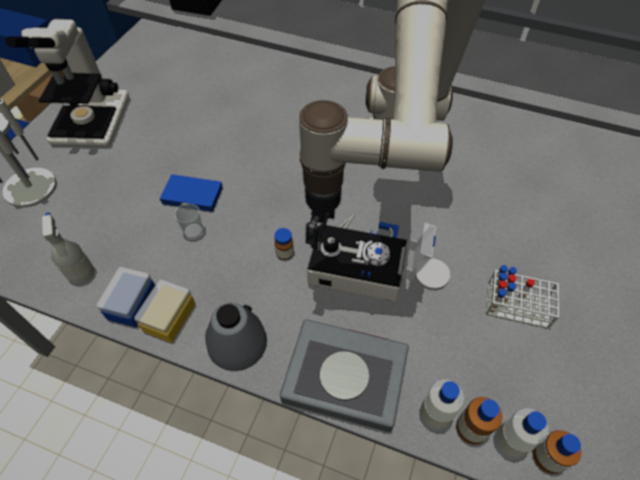

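View pics/side0.png

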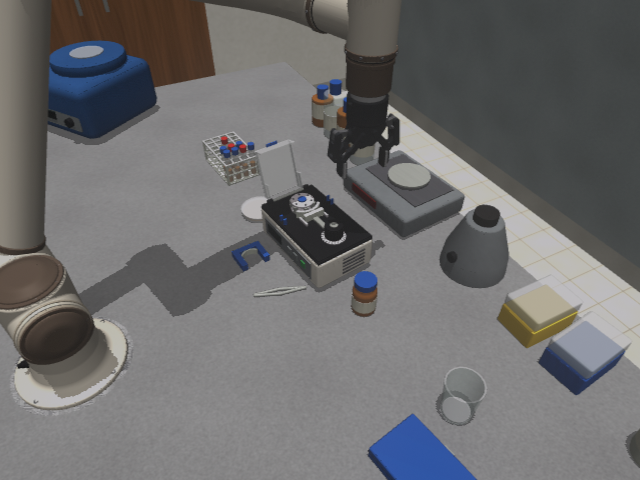

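The scene view shows the pump with its knob near (332,243), rotor near (377,252), open guard near (428,240) and jar near (284,242). In the side view the knob is near (334,232), rotor near (303,203) and guard near (279,170). I'll enlarge both.

```bash
python3 - <<'E'
import cv2,numpy as np
a=cv2.imread("pics/scene0.png")[200:310,260:460];b=cv2.imread("pics/side0.png")[130:290,230:390]
a=cv2.resize(a,None,fx=4,fy=4,interpolation=cv2.INTER_CUBIC)[:, :]
b=cv2.resize(b,(600,600),interpolation=cv2.INTER_CUBIC)
cv2.imwrite("pics/a.png",a);cv2.imwrite("pics/b.png",b)
E
```

```text
(no output)
```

View pics/a.png

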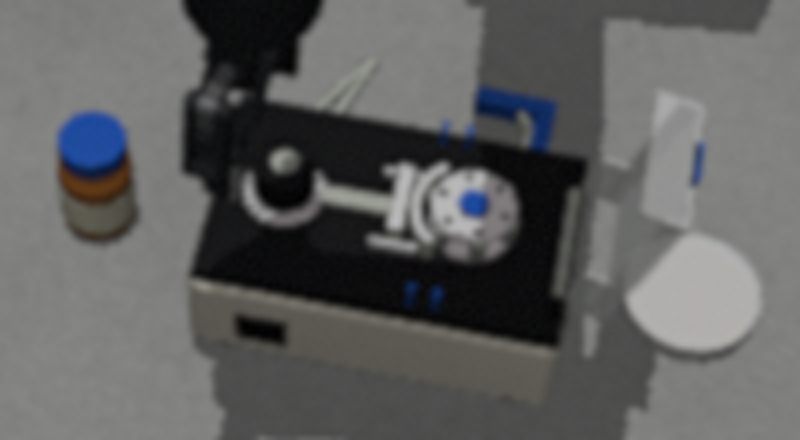

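View pics/b.png

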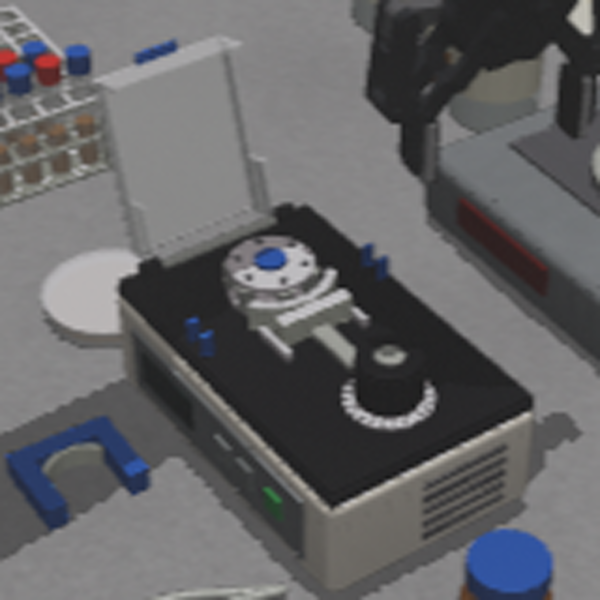

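```bash
cat > h.py <<'E'
import cv2,numpy as np
from scipy.optimize import least_squares
from rig import manip
C={n:manip.calibration(n) for n in("scene","side")}
def proj(c,P):
    K=np.array([[c["fx"],0,c["cx"]],[0,c["fy"],c["cy"]],[0,0,1]])
    return cv2.projectPoints(np.array(P,float).reshape(-1,3),c["rvec"],c["tvec"],K,None)[0][:,0]
def w(p,P):
    c,s=np.cos(p[2]),np.sin(p[2]);P=np.array(P,float)
    return np.c_[p[0]+c*P[:,0]-s*P[:,1],p[1]+s*P[:,0]+c*P[:,1],P[:,2]]
E
python3 - <<'E'
from h import *
M=[[-.075,-.12,.095],[.075,-.12,.095],[-.075,.12,.095],[.075,.12,.095],[0,-.072,.128]]
U={"side":np.array([[335,503],[531,405],[122,285],[290,208],[390,353]])/3.75+[230,130],
"scene":np.array([[245,103],[190,278],[587,160],[557,348],[287,160]])/4+[260,200]}
f=lambda p:np.r_[tuple((proj(C[n],w(p,M))-U[n]).ravel() for n in U)]
r=least_squares(f,[.65,0,0],loss="soft_l1")
p=r.x;print(p,np.degrees(p[2]));print(f(p).round(1).reshape(-1,2))
print("knob",w(p,[[0,-.072,.128]]))
for n in U:
  r=least_squares(lambda p:(proj(C[n],w(p,M))-U[n]).ravel(),[.65,0,0]);print(n,r.x)
L={"side":np.array([155,50])/3.75+[230,130],"scene":np.array([698,160])/4+[260,200]}
def g(a):
    d=np.array([-np.cos(a),np.sin(a)]);u=np.array([np.sin(a),np.cos(a)]) # along face, outer normal (y,z)
    yz=np.array([.112,.095])+.1215*d+.033*u
    return w(p,[[0,*yz]])
r=least_squares(lambda a:np.r_[tuple((proj(C[n],g(a[0]))-L[n]).ravel() for n in L)],[1.7]);print("guard",r.x,r.fun,g(r.x[0]))
np.save("p.npy",p)
E
```

```text
[0.55192576 0.06755835 0.14980189] 8.583016213776155
[[-0.9 -1.1]
 [ 3.3 -3.5]
 [-3.6 -1.9]
 [ 4.3 -3.2]
 [ 0.2  0.2]
 [-2.8 -3.5]
 [-2.1 -0.9]
 [ 0.9 -2.1]
 [ 1.2 -0.7]
 [-1.3  0.5]]
knob [[ 0.56267121 -0.0036353   0.128     ]]
side [0.54804189 0.06328233 0.15996168]
scene [0.5546689  0.0706451  0.14023898]
guard [1.8333837] [-0.54100562  0.06289553 -0.46412774  0.28450492] [[0.52574751 0.24100169 0.20376903]]
```

Emit:
jog_arm(
  commands=[
    [0.012, 0.208, 0, 0, 0, -0.3],
    [0.012, 0.208, 0, 0, 0, -0.3],
    [0.012, 0.208, 0, 0, 0, -0.3],
    [0.012, 0.208, 0, 0, 0, -0.3],
    [0.012, 0.208, 0, 0, 0, -0.3],
    [0.012, 0.208, 0, 0, 0, -0.3],
    [0.012, 0.208, 0, 0, 0, -0.3],
    [0.012, 0.208, 0, 0, 0, -0.3],
  ],
  hand=0.1,
  squeeze=50,
)

```text
t: 0.77
tool_pos: [0.5622, -0.0036, 0.2308]
ee_rot: [180.0, 0.1, -35.7]
ft_force: [0.1, 0.2, -1.0]
width: 0.0771
grip_force: 0.0
```

```bash
python3 - <<'E'
from h import *
o=manip.get_obs();print(o["t"],o["joint_pos"].round(2),o["tool_pos"],o["ee_rot"],o["ft_torque"],o["effort"])
c=manip.calibration("wrist");im=manip.camera("wrist");p=np.load("p.npy")
cv2.imwrite("pics/w1raw.png",im)
K=w(p,[[0,-.072,.128],[0,-.072,.095],[0,.05,.095],[-.075,-.12,.095],[.075,-.12,.095]])
uv=proj(c,K);print(uv.round(0),c["fx"], cv2.Rodrigues(c["rvec"])[0].T@-c["tvec"])
for u in uv: cv2.drawMarker(im,tuple(int(v) for v in u),(0,0,255),0,12)
cv2.imwrite("pics/w1.png",im)
E
```

```text
0.7667 [ 1.614e+01  1.599e+01 -8.530e+00 -2.000e-02 -6.554e+01  3.817e+01] [ 0.56220287 -0.00361359  0.23081406] [ 1.79961241e+02  5.01033928e-02 -3.57057405e+01] [0.03743245 0.01385807 0.04522503] [ 5.51734149e-03 -3.34398758e+01  1.84521496e+01  4.10168275e+00
 -3.06138689e-03 -2.39796359e-01]
[[325. 240.]
 [325. 226.]
 [209. 335.]
 [448. 253.]
 [296.  91.]] 420.3878986763249 [ 0.62703873 -0.04998816  0.37358686]
```

View pics/w1.png

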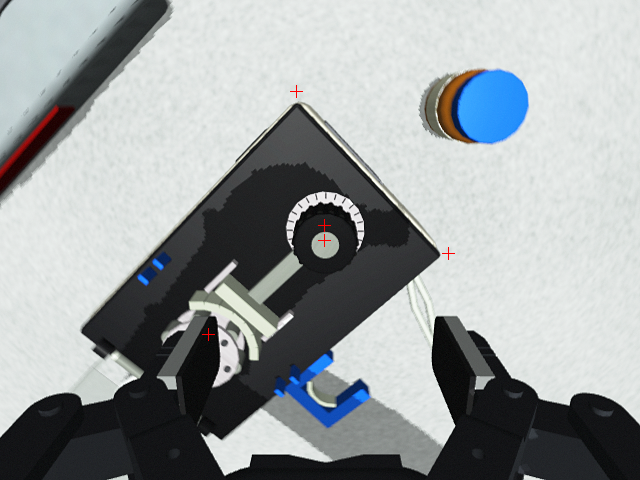

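The wrist view shows the knob's grey top disc at (325,245), about 5 px below my estimate, and deck corners at (297,105), (440,254), (82,330) and (222,437). Refining.

```bash
python3 - <<'E'
from h import *
c=manip.calibration("wrist");p0=np.load("p.npy")
U=np.array([[440,254],[297,105],[222,437],[82,330],[325,245]])
def M(q): 
    a,b=.075-q[3],.12-q[3];return [[-a,-b,.095],[a,-b,.095],[-a,b,.095],[a,b,.095],[0,-.072,.128]]
f=lambda q:(proj(c,w(q,M(q)))-U).ravel()
r=least_squares(f,[*p0,0.]);q=r.x;print(q,np.degrees(q[2]),r.fun.reshape(-1,2).round(1))
print("knob",w(q,[[0,-.072,.128]]))
from rig import manip
r=least_squares(lambda k:(proj(c,[[k[0],k[1],.128]])-U[4]).ravel(),[.56,0]);print("knob direct",r.x)
np.save("q.npy",q)
E
```

```text
[0.55051908 0.0679192  0.14849428 0.00499095] 8.508095674160819 [[-1.1  1. ]
 [ 0.4  0.3]
 [ 0.2  1.4]
 [-0.5  0.5]
 [ 0.9 -2.5]]
knob [[ 0.56117142 -0.00328844  0.128     ]]
knob direct [ 0.56017693 -0.00186111]
```

Emit:
jog_arm(
  commands=[
    [-0.0067, 0, 0.1, 0, 0, 0],
    [-0.0067, 0, 0.2, 0, 0, 0],
    [-0.0067, 0, 0.28, 0, 0, 0],
    [-0.0067, 0, 0.34, 0, 0, 0],
    [-0.0067, 0, 0.38, 0, 0, 0],
    [-0.0067, 0, 0.41, 0, 0, 0],
    [-0.0067, 0, 0.425, 0, 0, 0],
    [-0.0067, 0, 0.425, 0, 0, 0],
  ],
  hand=0.3,
)

```text
t: 1.48
tool_pos: [0.5605, -0.0025, 0.1029]
ee_rot: [179.9, 0.1, -36.0]
ft_force: [0.0, 0.7, -0.2]
width: 0.0596
grip_force: 0.0
```

Emit:
jog_arm(
  commands=[
    [0, 0, 0, 0, 0, 0],
    [0, 0, 0, 0, 0, 0],
    [0, 0, 0, 0, 0, 0],
    [0, 0, 0, 0, 0, 0],
    [0, 0, 0, 0, 0, 0],
    [0, 0, 0, 0, 0, 0],
    [0, 0, 0, 0, 0, 0],
    [0, 0, 0, 0, 0, 0],
  ],
  hand=1,
  squeeze=30,
)

```text
t: 2.15
tool_pos: [0.5614, -0.0025, 0.1049]
ee_rot: [-180.0, -0.1, -36.0]
ft_force: [-1.5, -1.4, 7.5]
width: 0.0389
grip_force: 31.0
```

```bash
cat > s.py <<'E'
from rig import manip
import numpy as np
o=manip.get_obs();print(o["t"],"yaw",o["ee_rot"].round(2),"pos",o["tool_pos"].round(4),"T",o["ft_torque"].round(3),"F",o["ft_force"].round(1),"eff6",o["effort"].round(3)[-1],o["width"].round(4),o["grip_force"].round(1))
E
python3 s.py; python3 - <<'E'
from h import *
cv2.imwrite("pics/w2.png",manip.camera("wrist"))
E
```

```text
Traceback (most recent call last):
  File "s.py", line 3, in <module>
    o=manip.get_obs();print(o["t"],"yaw",o["ee_rot"].round(2),"pos",o["tool_pos"].round(4),"T",o["ft_torque"].round(3),"F",o["ft_force"].round(1),"eff6",o["effort"].round(3)[-1],o["width"].round(4),o["grip_force"].round(1))
                                                                                                                                                                                  ^^^^^^^^^^^^^^^^
AttributeError: 'float' object has no attribute 'round'
```

View pics/w2.png

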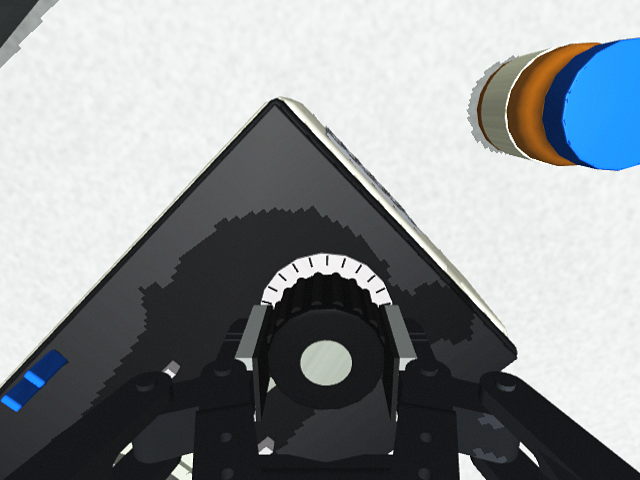

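The wrist view shows the knob top, disc at (326,362), held between the two pads at (257,340) and (398,340). Checking the centring along the pads.

```bash
sed -i 's/o\["width"\].round(4),o\["grip_force"\].round(1)/o["width"],o["grip_force"]/' s.py; python3 s.py; python3 - <<'E'
from h import *
c=manip.calibration("wrist");t=manip.get_obs()["tool_pos"]
print(proj(c,[[t[0],t[1],.128]]))
print(least_squares(lambda k:(proj(c,[[k[0],k[1],.128]])-[326,362]).ravel(),[.56,0]).x)
E
```

```text
2.2 yaw [-1.7996e+02 -7.0000e-02 -3.5990e+01] pos [ 0.5614 -0.0025  0.1049] T [-0.474  0.372  0.067] F [-1.9 -1.4  5.8] eff6 0.023 0.039441747921633026 30.991936326026917
[[325.51792058 358.71225915]]
[ 0.56032516 -0.00190388]
```

Emit:
jog_arm(
  commands=[
    [0, 0, 0, 0, 0, 0.035],
    [0, 0, 0, 0, 0, 0.07],
    [0, 0, 0, 0, 0, 0.105],
    [0, 0, 0, 0, 0, 0.14],
    [0, 0, 0, 0, 0, 0.165],
    [0, 0, 0, 0, 0, 0.18],
    [0, 0, 0, 0, 0, 0.188],
    [0, 0, 0, 0, 0, 0.188],
  ],
  squeeze=40,
)

```text
t: 2.87
tool_pos: [0.561, -0.0029, 0.105]
ee_rot: [-180.0, -0.1, -69.9]
ft_force: [-2.0, -2.4, 7.4]
width: 0.0387
grip_force: 39.8
```

```bash
python3 s.py
```

```text
2.8667 yaw [-1.800e+02 -5.000e-02 -6.986e+01] pos [ 0.561  -0.0029  0.105 ] T [-0.647  0.718  0.088] F [-2.  -2.4  7.4] eff6 -0.178 0.03871932195607299 39.8102205991745
```

Emit:
jog_arm(
  commands=[
    [0, 0, 0, 0, 0, 0.02],
    [0, 0, 0, 0, 0, 0.04],
    [0, 0, 0, 0, 0, 0.06],
    [0, 0, 0, 0, 0, 0.075],
    [0, 0, 0, 0, 0, 0.083],
    [0, 0, 0, 0, 0, 0.083],
  ],
)

```text
t: 3.37
tool_pos: [0.5607, -0.0029, 0.105]
ee_rot: [180.0, -0.1, -84.8]
ft_force: [-3.7, -2.1, 6.5]
width: 0.0388
grip_force: 39.8
```

```bash
python3 s.py
```

```text
3.3667 yaw [ 1.7999e+02 -5.0000e-02 -8.4810e+01] pos [ 0.5607 -0.0029  0.105 ] T [-0.677  0.873  0.04 ] F [-3.7 -2.1  6.5] eff6 -0.154 0.03883576573627951 39.811139702796936
```

Emit:
jog_arm(
  commands=[
    [0, 0, 0, 0, 0, 0.02],
    [0, 0, 0, 0, 0, 0.04],
    [0, 0, 0, 0, 0, 0.06],
    [0, 0, 0, 0, 0, 0.075],
    [0, 0, 0, 0, 0, 0.083],
    [0, 0, 0, 0, 0, 0.083],
  ],
)

```text
t: 3.87
tool_pos: [0.5604, -0.0029, 0.1049]
ee_rot: [180.0, -0.1, -99.7]
ft_force: [-3.4, -2.6, 7.8]
width: 0.0387
grip_force: 39.9
```

```bash
python3 s.py
```

```text
3.8667 yaw [ 1.7996e+02 -6.0000e-02 -9.9750e+01] pos [ 0.5604 -0.0029  0.1049] T [-0.601  1.017  0.063] F [-3.4 -2.6  7.8] eff6 -0.184 0.0386990759746256 39.86492872238159
```

Emit:
jog_arm(
  commands=[
    [0, 0, 0, 0, 0, 0.02],
    [0, 0, 0, 0, 0, 0.04],
    [0, 0, 0, 0, 0, 0.06],
    [0, 0, 0, 0, 0, 0.075],
    [0, 0, 0, 0, 0, 0.083],
    [0, 0, 0, 0, 0, 0.083],
  ],
)

```text
t: 4.37
tool_pos: [0.5602, -0.0029, 0.1049]
ee_rot: [180.0, -0.1, -114.7]
ft_force: [-3.4, -1.8, 8.8]
width: 0.0386
grip_force: 39.9
```

```bash
python3 s.py
```

```text
4.3667 yaw [ 1.7996e+02 -8.0000e-02 -1.1469e+02] pos [ 0.5602 -0.0029  0.1049] T [-0.425  1.217  0.082] F [-3.4 -1.8  8.8] eff6 -0.177 0.03863970032134864 39.896820187568665
```

Emit:
jog_arm(
  commands=[
    [0, 0, 0, 0, 0, 0.02],
    [0, 0, 0, 0, 0, 0.04],
    [0, 0, 0, 0, 0, 0.06],
    [0, 0, 0, 0, 0, 0.075],
    [0, 0, 0, 0, 0, 0.083],
    [0, 0, 0, 0, 0, 0.083],
  ],
)

```text
t: 4.87
tool_pos: [0.56, -0.0027, 0.1049]
ee_rot: [180.0, -0.1, -129.6]
ft_force: [-3.5, -0.1, 9.0]
width: 0.0391
grip_force: 39.9
```

```bash
python3 s.py
```

```text
4.8667 yaw [ 1.7995e+02 -9.0000e-02 -1.2963e+02] pos [ 0.56   -0.0027  0.1049] T [-0.277  1.381  0.017] F [-3.5 -0.1  9. ] eff6 -0.189 0.03909457332881397 39.94010925292969
```

Emit:
jog_arm(
  commands=[
    [0, 0, 0, 0, 0, 0.02],
    [0, 0, 0, 0, 0, 0.04],
    [0, 0, 0, 0, 0, 0.06],
    [0, 0, 0, 0, 0, 0.075],
    [0, 0, 0, 0, 0, 0.083],
    [0, 0, 0, 0, 0, 0.083],
  ],
)

```text
t: 5.37
tool_pos: [0.5598, -0.0026, 0.1049]
ee_rot: [180.0, -0.1, -144.5]
ft_force: [-5.4, -0.5, 9.2]
width: 0.0391
grip_force: 40.0
```

```bash
python3 s.py
```

```text
5.3667 yaw [ 1.7996e+02 -1.2000e-01 -1.4453e+02] pos [ 0.5598 -0.0026  0.1049] T [0.12  1.626 0.222] F [-5.4 -0.5  9.2] eff6 -0.366 0.03908618208076803 40.04833281040192
```

Emit:
jog_arm(
  commands=[
    [0, 0, 0, 0, 0, 0],
    [0, 0, 0, 0, 0, 0],
  ],
)

```text
t: 5.53
tool_pos: [0.5598, -0.0026, 0.105]
ee_rot: [180.0, -0.1, -144.5]
ft_force: [-4.8, 0.1, 9.3]
width: 0.0388
grip_force: 40.1
```

```bash
python3 s.py
```

```text
5.5333 yaw [ 1.7996e+02 -1.2000e-01 -1.4448e+02] pos [ 0.5598 -0.0026  0.105 ] T [0.143 1.617 0.28 ] F [-4.8  0.1  9.3] eff6 -0.26 0.038818330556431545 40.063737630844116
```

Emit:
jog_arm(
  commands=[
    [0, 0, 0, 0, 0, 0.006],
    [0, 0, 0, 0, 0, 0.006],
    [0, 0, 0, 0, 0, 0.006],
  ],
)

```text
t: 5.78
tool_pos: [0.5598, -0.0026, 0.105]
ee_rot: [180.0, -0.1, -145.5]
ft_force: [-4.3, -0.5, 10.0]
width: 0.0386
grip_force: 40.1
```

```bash
python3 s.py
```

```text
5.7833 yaw [ 1.7996e+02 -1.2000e-01 -1.4555e+02] pos [ 0.5598 -0.0026  0.105 ] T [0.191 1.719 0.316] F [-4.3 -0.5 10. ] eff6 -0.328 0.03862935425825121 40.0916862487793
```

Emit:
jog_arm(
  commands=[
    [0, 0, 0, 0, 0, -0.03],
    [0, 0, 0, 0, 0, -0.06],
    [0, 0, 0, 0, 0, -0.09],
    [0, 0, 0, 0, 0, -0.12],
    [0, 0, 0, 0, 0, -0.15],
    [0, 0, 0, 0, 0, -0.19],
    [0, 0, 0, 0, 0, -0.225],
    [0, 0, 0, 0, 0, -0.25],
  ],
)

```text
t: 6.45
tool_pos: [0.5604, -0.0029, 0.1049]
ee_rot: [180.0, -0.1, -100.3]
ft_force: [-2.9, -1.4, 6.9]
width: 0.0387
grip_force: 39.9
```

Emit:
jog_arm(
  commands=[
    [0, 0, 0, 0, 0, -0.03],
    [0, 0, 0, 0, 0, -0.07],
    [0, 0, 0, 0, 0, -0.11],
    [0, 0, 0, 0, 0, -0.15],
    [0, 0, 0, 0, 0, -0.175],
    [0, 0, 0, 0, 0, -0.192],
    [0, 0, 0, 0, 0, -0.192],
    [0, 0, 0, 0, 0, -0.192],
  ],
)

```text
t: 7.12
tool_pos: [0.561, -0.0028, 0.1049]
ee_rot: [-180.0, -0.0, -66.0]
ft_force: [-1.8, -2.7, 7.1]
width: 0.0386
grip_force: 39.8
```

```bash
python3 s.py
```

```text
7.1167 yaw [-1.7999e+02 -5.0000e-02 -6.6030e+01] pos [ 0.561  -0.0028  0.1049] T [-0.656  0.71  -0.054] F [-1.8 -2.7  7.1] eff6 0.011 0.03864142041181395 39.76262927055359
```

Emit:
jog_arm(
  commands=[
    [0, 0, 0, 0, 0, 0],
    [0, 0, 0, 0, 0, 0],
    [0, 0, 0, 0, 0, 0],
    [0, 0, 0, 0, 0, 0],
    [0, 0, 0, 0, 0, 0],
    [0, 0, -0.05, 0, 0, 0],
    [0, 0, -0.15, 0, 0, 0],
    [0, 0, -0.25, 0, 0, 0],
  ],
  hand=0.2,
)

```text
t: 7.78
tool_pos: [0.5601, -0.0025, 0.1784]
ee_rot: [179.8, 0.0, -66.1]
ft_force: [0.3, 0.8, -1.0]
width: 0.0682
grip_force: 0.0
```

Emit:
jog_arm(
  commands=[
    [0, 0, -0.1, 0, 0, 0.03],
    [0, 0, -0.2, 0, 0, 0.06],
    [0, 0, -0.27, 0, 0, 0.086],
    [0, 0, -0.27, 0, 0, 0.086],
    [0, 0, -0.27, 0, 0, 0.086],
  ],
  hand=1,
)

```text
t: 8.2
tool_pos: [0.5614, -0.0021, 0.261]
ee_rot: [-179.8, 0.0, -81.5]
ft_force: [-0.7, -0.5, -0.3]
width: 0.0073
grip_force: 0.0
```

```bash
python3 s.py; python3 - <<'E'
from h import *
o=manip.get_obs();q=np.load("q.npy");c,s=np.cos(q[2]),np.sin(q[2])
d=o["tool_pos"][:2]-q[:2];print("pump frame",c*d[0]+s*d[1],-s*d[0]+c*d[1],"want yaw",np.degrees(q[2])-90)
print("guard_hinge end targets", w(q,[[0,.24,.2],[0,.022,.128]]))
cv2.imwrite("pics/w3.png",manip.camera("wrist"))
E
```

```text
8.2 yaw [-1.7982e+02  4.0000e-02 -8.1500e+01] pos [ 0.5614 -0.0021  0.261 ] T [-0.098  0.049  0.007] F [-0.7 -0.5 -0.3] eff6 -0.054 0.007274905100393337 0.0
pump frame 0.00037433632253016 -0.07086493112223245 want yaw -81.49190432583919
guard_hinge end targets [[0.51501128 0.30527799 0.2       ]
 [0.5472642  0.08967709 0.128     ]]
```

View pics/w3.png

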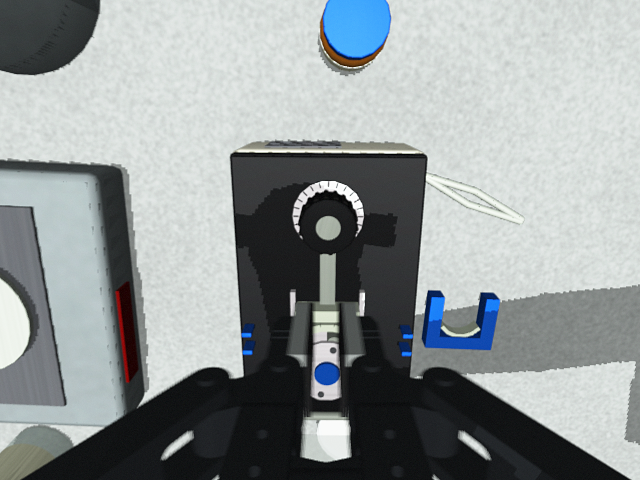

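Emit:
jog_arm(
  commands=[
    [-0.1, 0, 0, 0, 0, 0],
    [-0.23, 0, 0, 0, 0, 0],
    [-0.36, 0, 0, 0, 0, 0],
    [-0.49, 0, 0, 0, 0, 0],
    [-0.62, 0, 0, 0, 0, 0],
    [-0.75, 0, 0, 0, 0, 0],
    [-0.88, 0, 0, 0, 0, 0],
    [-1, 0, 0, 0, 0, 0],
  ],
)

```text
t: 8.92
tool_pos: [0.5154, 0.296, 0.2577]
ee_rot: [179.8, -0.1, -81.5]
ft_force: [1.1, -0.6, -0.4]
width: 0.0
grip_force: 0.0
```

Emit:
jog_arm(
  commands=[
    [0, 0, 0, 0, 0, 0],
    [0, 0, 0.1, 0, 0, 0],
    [0, 0, 0.2, 0, 0, 0],
    [0, 0, 0.28, 0, 0, 0],
    [0, 0, 0.32, 0, 0, 0],
    [0, 0, 0.32, 0, 0, 0],
  ],
)

```text
t: 9.42
tool_pos: [0.5142, 0.2921, 0.1582]
ee_rot: [179.4, -0.3, -81.6]
ft_force: [-0.6, -0.5, -0.4]
width: 0.0001
grip_force: 0.0
```

```bash
cat > f.py <<'E'
from h import *
o=manip.get_obs();q=np.load("q.npy");c,s=np.cos(q[2]),np.sin(q[2])
d=o["tool_pos"][:2]-q[:2];print("pump frame",c*d[0]+s*d[1],-s*d[0]+c*d[1],o["tool_pos"][2],o["ft_force"].round(1),o["ee_rot"].round(1),o["t"])
E
python3 f.py
```

```text
pump frame -0.002740483438470831 0.2271112068588287 0.15822556263421267 [-0.6 -0.5 -0.4] [179.4  -0.3 -81.6] 9.4167
```

Emit:
jog_arm(
  commands=[
    [0.1, 0, 0, 0, 0, 0],
    [0.18, 0, 0, 0, 0, 0],
    [0.24, 0, -0.04, 0, 0, 0],
    [0.3, 0, -0.08, 0, 0, 0],
    [0.35, 0, -0.1, 0, 0, 0],
    [0.4, 0, -0.11, 0, 0, 0],
    [0.45, 0, -0.1, 0, 0, 0],
    [0.5, 0, -0.08, 0, 0, 0],
  ],
)

```text
t: 10.08
tool_pos: [0.5397, 0.1452, 0.189]
ee_rot: [-179.8, 0.0, -81.5]
ft_force: [0.5, 0.9, 0.4]
width: 0.0001
grip_force: 0.4
```

```bash
python3 f.py
```

```text
pump frame 0.0007590975331433613 0.0780644029610143 0.1889755521731052 [0.5 0.9 0.4] [-179.8    0.   -81.5] 10.0833
```

Emit:
jog_arm(
  commands=[
    [0.043, 0, 0.02, 0, 0, 0],
    [0.077, 0, 0.05, 0, 0, 0],
    [0.113, 0, 0.087, 0, 0, 0],
    [0.137, 0, 0.123, 0, 0, 0],
    [0.157, 0, 0.153, 0, 0, 0],
    [0.17, 0, 0.18, 0, 0, 0],
    [0.18, 0, 0.2, 0, 0, 0],
    [0.18, 0, 0.21, 0, 0, 0],
  ],
)

```text
t: 10.75
tool_pos: [0.5465, 0.0926, 0.1276]
ee_rot: [179.9, -0.0, -81.5]
ft_force: [-13.6, 2.2, 32.6]
width: 0.0009
grip_force: 16.4
```

```bash
python3 f.py; python3 - <<'E'
from h import *
b=manip.camera("side")[130:290,230:390]
cv2.imwrite("pics/s2.png",cv2.resize(b,(600,600),interpolation=cv2.INTER_CUBIC))
E
```

```text
pump frame -0.0003179403668763926 0.02505346862343181 0.12757514613439186 [-13.6   2.2  32.6] [179.9  -0.  -81.5] 10.75
```

View pics/s2.png

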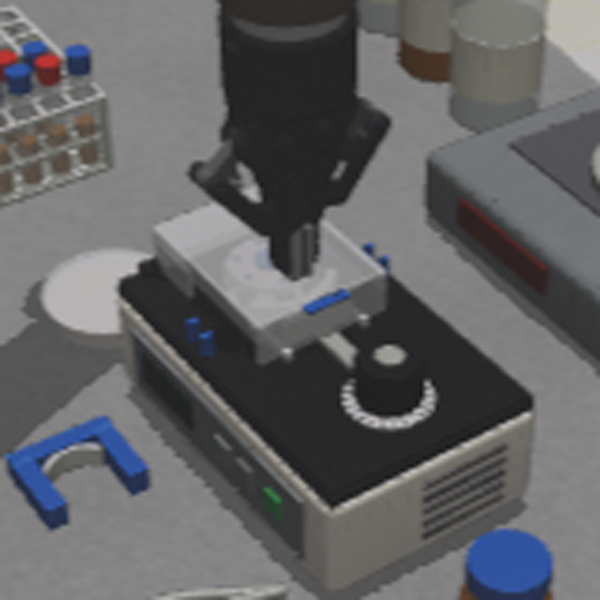

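The side view shows the guard lying flat over the rotor, its lip at (327,300), with the fingertip on its top face. The tip's height of 127.6 mm and the 33 N reaction mean it is against its seat. Retracting straight up.

Emit:
jog_arm(
  commands=[
    [0, 0, -0.02, 0, 0, 0],
    [0, 0, -0.08, 0, 0, 0],
    [0, 0, -0.18, 0, 0, 0],
    [0, 0, -0.28, 0, 0, 0],
    [0, 0, -0.35, 0, 0, 0],
    [0, 0, -0.38, 0, 0, 0],
    [0, 0, -0.38, 0, 0, 0],
    [0, 0, -0.38, 0, 0, 0],
  ],
)

```text
t: 11.47
tool_pos: [0.5463, 0.0927, 0.2377]
ee_rot: [179.9, 0.0, -81.5]
ft_force: [0.2, -0.1, -0.9]
width: -0.0001
grip_force: 0.0
```

```bash
python3 f.py; python3 - <<'E'
from h import *
b=manip.camera("side")[80:320,190:430]
cv2.imwrite("pics/s3.png",cv2.resize(b,(600,600),interpolation=cv2.INTER_CUBIC))
E
```

```text
pump frame -0.0005493078117026489 0.025099976091359517 0.23770845530949664 [ 0.2 -0.1 -0.9] [179.9   0.  -81.5] 11.4667
```

View pics/s3.png

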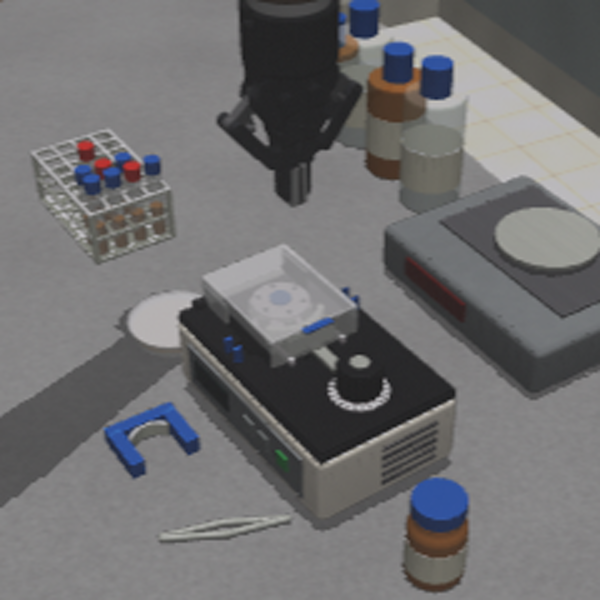

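The guard stays closed at (280,305), the arm is clear, and the dish, cassette, forceps and jar are where they were. Handing in.

```bash
python3 -c "
from rig import manip
print(manip.finish_job())"
```

```text
the job is handed in; nothing more can be done
None
```

I turned the knob clockwise seven clicks until it met its stop (about 0.3 N m, below the 0.5 N m limit), backed it off five clicks (75°), then closed the guard fully; the other things stayed where they were, and I handed the job in at about 11.5 s.

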